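# Push the coin tube home and crank the collet lock

### The arm

A 6-joint arm with a two-finger parallel gripper is mounted at the origin on the work surface. World frame = base frame: x ahead of the robot, y to its left, z up, the work surface at z = 0. Lengths are in mm, angles in degrees, forces in N, time in s.
With the tool pointing down it reaches from about 300 to 850 mm from the base axis. Payload 4.2 kg.
Tool frame: the origin (TCP) lies between the finger pads; the fingertips stand 14 mm ahead of it and the grasp point (between the pads) lies 5 mm behind it; z points along the fingers, y is the line along which they close (so a half turn about z gives the same grasp; the last joint's range is limited). The gripper opens to 91 mm and grips with 3 to 60 N. Pads are 32 mm wide; open, the fingers measure 118 mm over their backs; the gripper's body (76 mm by 178 mm) begins 60 mm behind the grasp point.
Start: joints at [-77.808, 18.312, 89.639, -0, 72.044, -1.146], TCP at [132.656, -559.503, 227.976] pointing down, gripper open.
Joint ranges: [-177.97, 177.97], [-48.28, 115.42], [12.27, 149.76], [-77.06, 257.06], [2.81, 150.46], [-146.56, 146.56]. Speed limits (degrees/s): [147.25, 147.25, 180, 180, 180, 180].

### API

Orientations are given as [roll, pitch, yaw] about the fixed x, y, z axes, in that order (R = Rz(yaw) Ry(pitch) Rx(roll)).
In Python, from workcell import * gives the robot as it stands. The module is installed in compiled form; this text tells all that it offers.
- The arm moves only by the tool send_rows, never from a script. Its argument "deltas" is a list of rows, each a list of 2 entries, a list of its own where there are three numbers: the shift along the tool's x, y, z normalised to -1 to 1, where 1 is 0.5 m, then the turn, a rotation vector about the tool's x, y, z normalised to -1 to 1, where 1 is 0.5 rad. A call has 1 to 10 rows; each row shifts and turns the commanded pose from where the row before left it, along the tool's axes as they then stand; what a row does not reach is not made up. A row lasts 1/10 s, in which the tool goes at most 50 mm and 8.59 degrees, less where a joint would pass 70% of its speed; a pose out of reach is approached as far as the arm can. A call with a number of a shift or a turn outside -1 to 1 is refused whole. A call with a gripper value outside its range is refused whole. "grip" is the closure, from 0 (fully open) to 1 (shut), set as the call begins (left out, the last holds). The fingers move at their own pace and stop on an object; "grip_force" is the grip in N (left out, the last holds). Time passes only in rows, so rows that do not move let the fingers close. It gives the time, the measured TCP pose, the force, the opening and the grip force at its end, in the units of the state.
- state(): the state, without advancing time (a new reading comes with each control period).
- grab_frame(name): name is "side" or "top" or "wrist"; returns the picture (384x512x3 uint8, red, green, blue); there is no depth.
- calibration(name): a dict with "mtx" (3x3 intrinsics, pixels), "D" ([k1, k2, p1, p2, k3] as OpenCV has them; the pictures are not rectified), "R" (3x3) and "t" (3): a world point X has camera coordinates R X + t. Camera axes: x right, y down, z forward; pixel columns grow to the right and rows downward; lengths in mm; the calibration is good to about 2 mm. A picture is of the moment at which its call begins: read the wrist's pose just before it. calibration takes no time and is no camera call; for the wrist camera it gives the pose at the moment of the call.
- job_done(): hands the job in; it is judged then, once.
Trained networks look in the newest picture that a camera, given by its name, has taken for a name from the list of things; names that differ only in an ending like _2 or _b are one class to them, and where a whole thing is asked for, a point or a joint stands for the part that bears it (a point fixed in the world has none). Each returns a list of dicts, best first, with "p" (0 to 1); they miss things now and then, are a little off and sometimes report something else, mostly with a low value. They report only what shows in the picture. A call takes as long as a camera call.
- trace(camera, label): "pixels" (384x512 bool, what is visible of it) and "bbox" ([left, top, width, height] in pixels, round what is visible of it).
The state is a dict: "time_s": time; "qpos": joint angles; "qvel": joint speeds; "effort": joint torques, N m; "ee_pos": TCP position; "ee_rot": TCP orientation; "force": force on the tool from outside, world axes, zero at the start; "torque": the same for the moment, N m; "gripper_width": finger opening in mm; "gripper_force": force on a finger pad.
Only numpy, scipy, OpenCV 4.12 (cv2) and the standard library are available. Lean on these libraries where they do the work, as an engineer would, in place of code of your own. Each camera call takes 0.05 s, during which the arm holds its last target. There are 200 camera calls.

### The job

Push the blue coin tube along its rail into the brass collet of the bronze coin return unit, past the seal, until it bottoms. Then unfold the yellow crank handle on top of the unit until it stands upright, and only then crank it counter-clockwise (seen from above) to its stop so that the red yoke locks the collet. Leave the other things on the bench where they are, and let go of everything at the end.

Things in the scene. Friction and masses are not known exactly. Their poses are not given: they have to be found in the camera images.
- unit: Bronze coin return unit, fixed; origin on the bench under the housing, +x is the way the tube is pushed, z up. Housing 130 mm high, x -45 to +65, y -55 to +55 mm. A brass collet of 54 mm outside diameter stands out from its -x face to x = -85 mm. Coin cup to y = +87 mm, under 45 mm high; the red button over it is not part of the job.
- collet_mouth (a point): centre of the collet's mouth, on the axis of its level 34 mm bore, 75 mm above the bench; the bore opens to the unit's -x. A red U-shaped lock yoke hangs over the collet (top 140 mm above the bench) and sinks 24 mm as the crank turns to its stop
- seal (a point): on the bore axis 20 mm inside the mouth: sprung rubber seal segments resist the nose with about 8 to 13 N as it passes (20 to 32 mm in), then drag on the tube at 5 to 9 N to the floor and hold it
- collet_floor (a point): centre of the bore's rigid floor, 40 mm inside the mouth, where the tube's nose bottoms
- rail_end (a point): rear end of the aluminium V rail, on the bore axis, 155 mm in front of the mouth. The rail (30 mm wide, top about 8 mm below the tube's axis, on a 70 mm wide plate 6 mm thick) carries the tube in line with the bore; behind its end there is only bare bench
- tube: Rigid blue coin tube, 32 mm diameter, 200 mm long, about 0.22 kg, loose in the rail, axis 75 mm above the bench. Origin in its middle, +x along its axis to the nose, which tapers to 26 mm over the last 10 mm. The nose starts 8 to 35 mm short of the mouth. A white ring 40 mm from the nose meets the mouth when the tube is home; then the tail stands 160 mm out of the mouth
- tube_tail (a point): centre of the tube's flat rear end (white band, dark disc), the face to push on
- tube_nose (a point): centre of the tube's front end
- crank_hub (a point): on the crank's vertical axis, 150 mm above the bench
- crank (a joint): angle of the crank about its vertical axis, rad, growing counter-clockwise seen from above; starts at 0 to 0.6, hard stop at 2.4. Steel arm 16 mm wide, top 161 mm above the bench, reaching 71 mm from the hub; at 0 the arm points along the unit's -x. Stiff (0.12 N m), stays where left. A hub cap 32 mm across rises to 161 mm.
- handle_hinge (a point): on the handle's horizontal hinge axis, which crosses the arm, 65 mm from the crank's axis and 176 mm above the bench; two cheeks (16 mm over all) hold it and rise to 181 mm
- handle (a joint): fold angle of the crank handle, rad: 0 = folded flat, pointing from the hinge inwards over the arm to the hub, axis 15 mm above the arm's top; 1.57 = upright working position against a stop. Starts at 0 to 0.25; stiff (0.05 N m), stays where left.
- handle_tip (a point): centre of the free end of the yellow handle, 68 mm from its hinge; the round grip is 18 mm in diameter and reaches from 10 to 68 mm from the hinge
- lock_body: tall steel lock body standing on end, 85 (x) x 34 (y) x 150 mm high, brass bolts projecting 15 mm on its +x side; origin under its centre; easily toppled; stands beside the tail of the tube on one side or the other, or behind it in line
- parts_cup: white porcelain cup, 84 mm across, 75 mm high; origin under its centre; stands in one of the same three places
- token_tin: green tin, 60 mm across, 95 mm high; origin under its centre; stands in one of the same three places
- key_a: silver key, 76 x 28 x 5 mm, lying on the bench; origin under its middle
- key_b: second silver key, the same
- faceplate: aluminium faceplate lying flat, 150 x 62 x 12 mm; origin under its centre
- screwdriver: screwdriver lying on the bench, 180 mm long

How it is judged (in metres and radians):
On the way, in this order (a step that is already met when the one before it is completed fails the run):
1. the tube is pushed past the seal and bottomed in the collet (x of tube_nose in the frame of unit above -0.0485 m and angle between the x axis of tube and the x axis of unit, either way round below 0.06 rad), for 0.2 s.
2. the crank handle is unfolded upright before the crank is turned (value of joint handle above 1.3 rad and value of joint crank below 1 rad), for 0.1 s.
3. the crank is turned to its stop (value of joint crank above 2.25 rad), for 0.2 s.
At the end, for the whole second after the job is handed in: The tube is home in the collet (nose within 3.5 mm of the bore's floor, axis within 0.06 rad of the bore), the handle still upright (over 1.2 rad), the crank at its stop (over 2.25 rad), all at rest and released (all of step 1 and value of joint handle above 1.2 rad and value of joint crank above 2.25 rad and velocity of joint crank below 0.05 rad/s and linear speed of tube below 0.02 m/s); the robot touches nothing.
It fails at once if a bystander is moved more than 25 mm or the lock body, cup or tin is tipped over (distance of any of lock_body, parts_cup, token_tin, key_a, key_b, faceplate, screwdriver from where it was at the start of the episode above 0.025 m or angle between any of lock_body, parts_cup, token_tin's own z axis and vertical above 0.35 rad).
It fails at once if the crank is turned well round with the handle still folded (value of joint crank above 1 rad and value of joint handle below 1 rad).
It also fails if it takes over 58 s, if anything falls off the work surface, if the arm or the gripper's body presses on something with over 40 N, if the wrist force passes 120 N, or if a joint passes its speed limit or range.

## Working session

There is one attempt and no reset: what is moved stays moved. The work goes in short steps, Python scripts to look and compute and a tool call to move; the robot and the scene stay as the last step left them, time stands still between calls to the robot, and variables do not carry over. Pictures are saved under pics/ and viewed, at most 10 in all, crops included, and the job is handed in when it is done.

Besides the shell and the picture viewer there is one more tool, called as name([rows], argument=value, ...), one row to a line, values as JSON. send_rows: Moves the arm, as the interface text tells. Scaled input: -1 to 1 covers 0.5 m each way for a shift and 0.5 rad each way for a turn. Its arguments: {"type":"object","properties":{"deltas":{"type":"array","items":{"type":"array"}},"grip":{"type":"number"},"grip_force":{"type":"number"}},"required":["deltas"]}

```bash
mkdir -p pics; cat > h.py <<'E'
from workcell import *
import numpy as np, cv2
def tri(views):
    A=[];b=[]
    for cal,uv in views:
        p=cv2.undistortPoints(np.array([[uv]],float),np.array(cal["mtx"],float),np.array(cal["D"],float))[0,0]
        R=np.array(cal["R"]);t=np.array(cal["t"]).ravel()
        for i in (0,1):
            A.append(R[i]-p[i]*R[2]); b.append(p[i]*t[2]-t[i])
    A=np.array(A);b=np.array(b)
    x=np.linalg.lstsq(A,b,rcond=None)[0]
    return x
def atz(cal,uv,z):
    uv=np.atleast_2d(np.array(uv,float))
    p=cv2.undistortPoints(uv[:,None],np.array(cal["mtx"],float),np.array(cal["D"],float))[:,0]
    R=np.array(cal["R"]);t=np.array(cal["t"]).ravel()
    d=np.c_[p,np.ones(len(p))]@R; c=-R.T@t
    return c+d*((z-c[2])/d[:,2])[:,None]
def proj(cal,X):
    return cv2.projectPoints(np.atleast_2d(np.array(X,float)),cv2.Rodrigues(np.array(cal["R"],float))[0],np.array(cal["t"],float),np.array(cal["mtx"],float),np.array(cal["D"],float))[0][:,0]
def save(n,im): cv2.imwrite("pics/"+n+".png",im[:,:,::-1])
E
python3 - <<'E'
from h import *
ims=[grab_frame(n) for n in("side","top")]
save("a",np.vstack([np.zeros((0,512,3),np.uint8),ims[1]])); save("b",ims[0])
for c in("side","top"):
    k=calibration(c); R=np.array(k["R"]); print(c,(-R.T@np.array(k["t"]).ravel()).round(),R[2].round(2))
    for l in["unit","tube","handle","crank","lock_body","parts_cup","token_tin","faceplate","tube_tail"]:
        for r in trace(c,l)[:1]:
            ys,xs=np.nonzero(r["pixels"]); print(l,round(r["p"],2),r["bbox"],xs.mean().round(1),ys.mean().round(1))
E
```

```text
side [ 196. -471.  683.] [ 0.43  0.6  -0.67]
unit 0.74 [255.5, 176.4, 113.1, 123.5] 315.1 240.0
tube 0.88 [248.9, 147.4, 45.8, 61.3] 270.6 176.4
handle 0.66 [296.7, 196.7, 36.6, 12.4] 316.0 200.6
crank 0.85 [289.3, 190.7, 44.7, 36.3] 315.7 207.6
lock_body 0.86 [213.8, 87.8, 31.2, 62.3] 229.6 116.6
parts_cup 0.83 [278.1, 140.9, 37.6, 41.2] 296.0 158.0
token_tin 0.62 [203.0, 155.8, 29.6, 38.7] 218.4 175.0
faceplate 0.75 [299.3, 182.5, 29.4, 14.7] 314.0 190.4
tube_tail 0.69 [247.0, 146.7, 45.4, 59.1] 270.3 176.0
top [397.  27. 981.] [ 0.22  0.04 -0.97]
unit 0.92 [237.2, 173.2, 124.6, 68.9] 315.4 202.6
tube 0.85 [208.4, 163.0, 76.6, 34.3] 246.2 179.6
handle 0.72 [316.7, 196.3, 28.8, 13.0] 328.5 199.8
crank 0.78 [304.9, 191.2, 39.5, 15.0] 327.9 201.2
lock_body 0.9 [121.9, 131.2, 52.3, 31.0] 148.1 146.8
parts_cup 0.58 [220.0, 121.3, 27.6, 33.5] 233.4 136.8
token_tin 0.83 [188.9, 193.4, 29.6, 28.0] 203.4 207.0
faceplate 0.59 [256.6, 144.1, 56.6, 34.3] 285.4 160.5
tube_tail 0.78 [205.9, 162.2, 80.6, 34.7] 245.6 179.5
```

View pics/a.png

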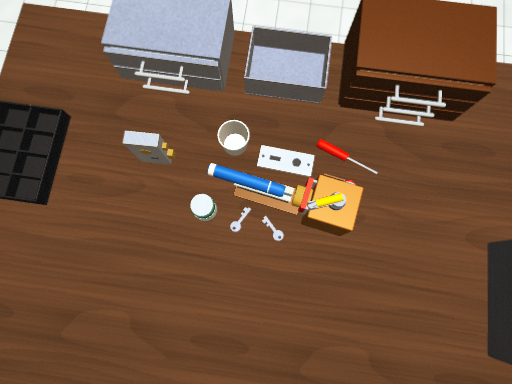

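View pics/b.png

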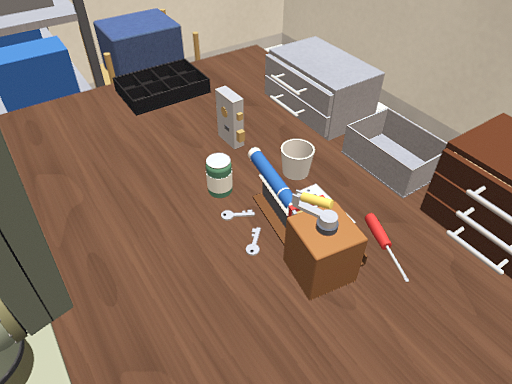

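```bash
python3 - <<'E'
from h import *
ks={c:calibration(c) for c in("side","top")}
grab_frame("top")
k=ks["top"]
# tube axis from mask in top view at z=75..91 silhouettes -> axis z 75
m=trace("top","tube")[0]["pixels"]; ys,xs=np.nonzero(m)
P=atz(k,np.c_[xs,ys],75)[:,:2]; c=P.mean(0); u,s,v=np.linalg.svd(P-c); d=v[0]
if d[1]>0:d=-d
t=(P-c)@d; print("tube c",c,"d",d,np.degrees(np.arctan2(d[1],d[0])),"ext",t.min(),t.max(),"tail",c+d*t.min(),"end",c+d*t.max())
for l,z in[("lock_body",150),("parts_cup",75),("token_tin",95),("crank",160),("handle",180),("unit",130)]:
    m=trace("top",l)[0]["pixels"].astype(np.uint8)
    cn=max(cv2.findContours(m,0,2)[0],key=cv2.contourArea)
    r=cv2.boxPoints(cv2.minAreaRect(cn)); print(l,"box",r.round(1).tolist(),"world@z",atz(k,r,z)[:,:2].round().tolist())
im=grab_frame("top")[115:245,110:370]; save("c",cv2.resize(im,None,fx=3,fy=3,interpolation=cv2.INTER_CUBIC))
im=grab_frame("side")[80:300,195:385]; save("d",cv2.resize(im,None,fx=2.7,fy=2.7,interpolation=cv2.INTER_CUBIC))
E
```

```text
tube c [618.42511601  82.83651773] d [-0.1578169  -0.98746839] -99.08020374319658 ext -101.57753461130972 99.88545982975792 tail [634.45576728 183.1411226 ] end [602.66150272 -15.79721677]
lock_body box [[120.19999694824219, 158.89999389648438], [122.80000305175781, 129.89999389648438], [176.0, 134.6999969482422], [173.39999389648438, 163.8000030517578]] world@z [[608.0, 379.0], [680.0, 388.0], [686.0, 260.0], [614.0, 252.0]]
parts_cup box [[212.3000030517578, 130.5], [237.1999969482422, 113.80000305175781], [256.29998779296875, 142.5], [231.39999389648438, 159.10000610351562]] world@z [[737.0, 189.0], [792.0, 132.0], [721.0, 71.0], [667.0, 128.0]]
token_tin box [[185.0, 205.0], [201.5, 188.5], [221.5, 208.5], [205.0, 225.0]] world@z [[529.0, 219.0], [576.0, 187.0], [533.0, 130.0], [488.0, 162.0]]
crank box [[305.79998779296875, 201.89999389648438], [342.79998779296875, 191.3000030517578], [346.29998779296875, 203.60000610351562], [309.29998779296875, 214.1999969482422]] world@z [[565.0, -65.0], [602.0, -145.0], [575.0, -155.0], [539.0, -75.0]]
handle box [[310.79998779296875, 200.39999389648438], [340.79998779296875, 192.5], [342.79998779296875, 200.0], [312.79998779296875, 207.89999389648438]] world@z [[566.0, -73.0], [593.0, -137.0], [577.0, -143.0], [550.0, -79.0]]
unit box [[230.0, 202.6999969482422], [246.8000030517578, 148.1999969482422], [366.0, 184.89999389648438], [349.29998779296875, 239.39999389648438]] world@z [[544.0, 108.0], [683.0, 89.0], [632.0, -204.0], [499.0, -176.0]]
```

View pics/c.png

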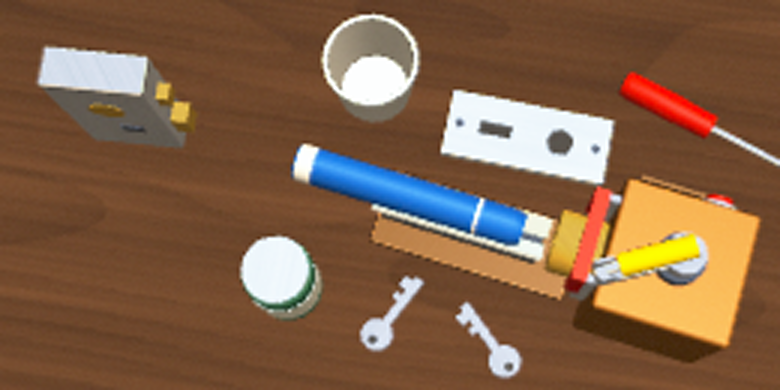

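View pics/d.png

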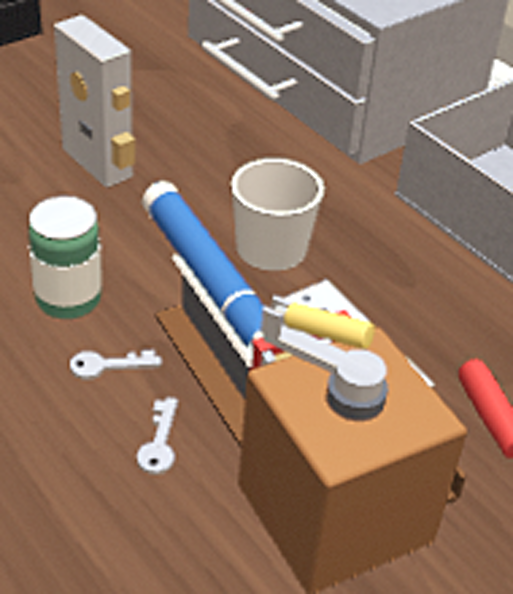

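```bash
cat >> h.py <<'E'
from scipy.spatial.transform import Rotation as Ro
def plan(pos,yaw,st=None):
    """turn about tool z (deg/normalised), then shift in tool axes after turn"""
    st=st or state(); R0=Ro.from_euler("xyz",st["ee_rot"],degrees=True); R1=Ro.from_euler("xyz",[180,0,yaw],degrees=True)
    rv=(R0.inv()*R1).as_rotvec(); d=np.array(pos)-np.array(st["ee_pos"])
    print("turn norm",(rv/0.5).round(3),"shift before turn",(R0.inv().apply(d)/500).round(4),"after turn",(R1.inv().apply(d)/500).round(4))
E
python3 - <<'E'
from h import *
s=state(); print({k:np.round(v,2).tolist() for k,v in s.items()})
k=calibration("wrist"); R=np.array(k["R"]);t=np.array(k["t"]).ravel(); T=Ro.from_euler("xyz",s["ee_rot"],degrees=True)
print("cam in tool",T.inv().apply(-R.T@t-s["ee_pos"]).round(1),"fwd in tool",T.inv().apply(R[2]).round(3), np.array(k["mtx"]).round())
for y in(-99.1,80.9): plan([643,230,260],y)
plan([560,20,380],80.9)
E
```

```text
{'time_s': 1.5, 'qpos': [-77.8, 18.31, 89.64, -0.0, 72.04, -1.15], 'qvel': [-0.11, -0.03, 0.05, 0.08, -0.09, -0.04], 'effort': [0.0, -41.23, -23.22, 0.07, 0.04, -0.0], 'ee_pos': [132.68, -559.5, 227.97], 'ee_rot': [179.99, 0.0, 13.34], 'force': [0.02, 0.88, -0.25], 'torque': [-0.03, -0.02, 0.0], 'gripper_force': 0.0, 'gripper_width': 91.2}
cam in tool [  73.     0.6 -155.4] fwd in tool [-0.258 -0.     0.966] [[281.   0. 256.]
 [  0. 281. 191.]
 [  0.   0.   1.]]
turn norm [ 0.    -0.     3.925] shift before turn [ 1.3575 -1.3008 -0.0642] after turn [-1.7205 -0.7581 -0.0641]
turn norm [ 0.     0.    -2.358] shift before turn [ 1.3575 -1.3008 -0.0642] after turn [ 1.7205  0.7581 -0.0641]
turn norm [ 0.     0.    -2.358] shift before turn [ 1.099  -0.9305 -0.3042] after turn [ 1.2796  0.6606 -0.3041]
```

send_rows([
  [[0,0,-0.0255],[0,0,-0.2948]],
  [[0,0,-0.0255],[0,0,-0.2948]],
  [[0,0,-0.0255],[0,0,-0.2948]],
  [[0,0,-0.0255],[0,0,-0.2948]],
  [[0,0,-0.0255],[0,0,-0.2948]],
  [[0,0,-0.0255],[0,0,-0.2948]],
  [[0,0,-0.0255],[0,0,-0.2948]],
  [[0,0,-0.0255],[0,0,-0.2948]],
], grip=1, grip_force=20)

```text
time_s: 2.3
ee_pos: [132.7, -559.4, 330.5]
ee_rot: [180.0, 0.0, 81.3]
force: [-0.4, -0.0, -0.8]
gripper_width: 29.7
gripper_force: 0.0
```

send_rows([
  [[0.0807,0.0462,0],[0,0,0]],
  [[0.0807,0.0462,0],[0,0,0]],
  [[0.0807,0.0462,0],[0,0,0]],
  [[0.0807,0.0462,0],[0,0,0]],
  [[0.0807,0.0462,0],[0,0,0]],
  [[0.0807,0.0462,0],[0,0,0]],
  [[0.0807,0.0462,0],[0,0,0]],
  [[0.0807,0.0462,0],[0,0,0]],
])

```text
time_s: 3.1
ee_pos: [367.0, -268.4, 330.2]
ee_rot: [180.0, 0.0, 80.9]
force: [0.8, -0.4, 0.1]
gripper_width: 0.5
gripper_force: 0.0
```

send_rows([
  [[0.0807,0.0462,0],[0,0,0]],
  [[0.0807,0.0462,0],[0,0,0]],
  [[0.0807,0.0462,0],[0,0,0]],
  [[0.0807,0.0462,0],[0,0,0]],
  [[0.0807,0.0462,0],[0,0,0]],
  [[0.0807,0.0462,0],[0,0,0]],
  [[0.0807,0.0462,0],[0,0,0]],
  [[0.0807,0.0462,0],[0,0,0]],
  [[0,0,0],[0,0,0]],
  [[0,0,0],[0,0,0]],
])

```text
time_s: 4.1
ee_pos: [599.8, 20.2, 329.2]
ee_rot: [-179.9, 0.1, 81.0]
force: [-0.6, -0.2, 0.1]
gripper_width: 0.5
gripper_force: 0.0
```

```bash
python3 - <<'E'
from h import *
s=state(); print(s["time_s"],np.round(s["ee_pos"],1),np.round(s["ee_rot"],2),np.round(s["qpos"],1))
k=calibration("wrist"); im=grab_frame("wrist"); save("w1",im)
import pickle; pickle.dump(k,open("w1.pkl","wb"))
for l in["tube","handle","crank","lock_body","token_tin","parts_cup"]:
    for r in trace("wrist",l)[:1]: ys,xs=np.nonzero(r["pixels"]); print(l,round(r["p"],2),r["bbox"],xs.mean().round(1),ys.mean().round(1))
E
```

```text
4.1 [599.8  20.2 329.2] [-1.7992e+02  5.0000e-02  8.1010e+01] [ 0.8 18.3 75.3 -0.  86.5  9.8]
tube 0.63 [169.3, 34.4, 52.2, 51.7] 193.1 59.7
handle 0.73 [228.6, 104.6, 64.8, 122.9] 261.8 167.7
lock_body 0.65 [230.2, 102.9, 62.2, 146.4] 261.0 166.6
token_tin 0.76 [169.5, 36.9, 52.6, 49.6] 193.4 60.0
parts_cup 0.58 [304.3, 42.6, 63.8, 56.4] 338.5 70.7
```

View pics/w1.png

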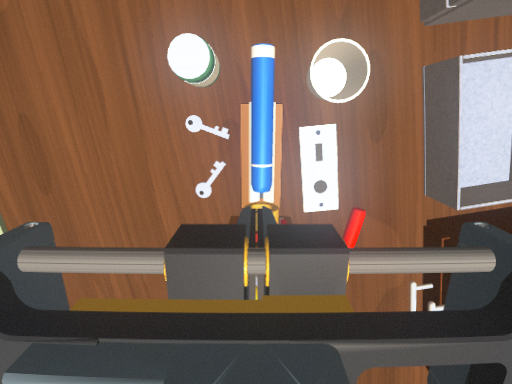

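```bash
python3 - <<'E'
from h import *
import pickle; k=pickle.load(open("w1.pkl","rb"))
im=cv2.imread("pics/w1.png"); h=cv2.cvtColor(im,cv2.COLOR_BGR2HSV)
m=cv2.inRange(h,(100,150,60),(125,255,255)); m[:, :200]=0; m[:,320:]=0
cal=calibration("top"); im2=cv2.imread("pics/a.png"); m2=cv2.inRange(cv2.cvtColor(im2,cv2.COLOR_BGR2HSV),(100,150,60),(125,255,255)); m2[:, :200]=0; m2[:,300:]=0
cal3=calibration("side"); m3=cv2.inRange(cv2.cvtColor(cv2.imread("pics/b.png"),cv2.COLOR_BGR2HSV),(100,150,60),(125,255,255)); m3[:130]=0;m3[:, :240]=0;m3[:,310:]=0
for n,kk,mm in(("w",k,m),("top",cal,m2),("side",cal3,m3)):
    ys,xs=np.nonzero(mm); P=atz(kk,np.c_[xs,ys],75)[:,:2]; c=P.mean(0); d=np.linalg.svd(P-c)[2][0]; d*=-np.sign(d[1]); t=(P-c)@d
    print(n,len(xs),"axis at y=185",c+d*(185-c[1])/d[1],"at y=0",c-d*c[1]/d[1],np.degrees(np.arctan2(d[1],d[0])),"ends",c+d*t.min(),c+d*t.max())
# tail, mouth in wrist
print("tail w",atz(k,[263,45],91), "mouth rows",atz(k,[[261,203],[261,207]],102))
print("tail top",atz(cal,[209.5,168.5],80)," collet edge",atz(cal,[293,187],100))
# cup, tin, lock in top/wrist
print("tin top centre w",atz(k,[189,56],95),"cup",atz(k,[339,70],75))
print("lock top centre",atz(cal,[142.3,138.5],150),"bolt",atz(cal,[173.5,152.5],60),atz(cal,[168,145],110))
E
```

```text
w 2451 axis at y=185 [635.37869371 185.        ] at y=0 [604.10665791   0.        ] -99.59446820782216 ends [632.30073123 166.7913019 ] [600.88673179 -19.04853059]
top 837 axis at y=185 [635.72832155 185.        ] at y=0 [604.71863534   0.        ] -99.51545552930148 ends [635.5362067  183.85386629] [602.09030143 -15.68031905]
side 627 axis at y=185 [636.24412822 185.        ] at y=0 [600.53902403   0.        ] -100.92380492606245 ends [635.97732568 183.61760744] [598.06046613 -12.8422314 ]
tail w [[634.00572549 178.08823585  91.        ]] mouth rows [[599.57428821 -27.84614472 102.        ]
 [598.6671624  -33.76359069 102.        ]]
tail top [[632.83940089 178.20837631  80.        ]]  collet edge [[610.22418659 -35.94252752 100.        ]]
tin top centre w [[538.03933986 179.51097596  95.        ]] cup [[732.72665296 134.79976338  75.        ]]
lock top centre [[664.96431166 337.73529833 150.        ]] bolt [[667.60580325 282.39082301  60.        ]] [[670.20108055 285.79690976 110.        ]]
```

send_rows([
  [[0.0836,0.0038,0],[0,0,0]],
  [[0.0836,0.0038,0],[0,0,0]],
  [[0.0836,0.0038,0],[0,0,0]],
  [[0.0836,0.0038,0],[0,0,0]],
  [[0.0836,0.0038,0],[0,0,0]],
  [[0,0,0.08],[0,0,0]],
  [[0,0,0.08],[0,0,0]],
  [[0,0,0.08],[0,0,0]],
  [[0,0,0],[0,0,0]],
])

```text
time_s: 5.35
ee_pos: [638.7, 222.8, 203.6]
ee_rot: [-179.3, 0.4, 80.9]
force: [-0.1, -0.2, -1.0]
gripper_width: 0.3
gripper_force: 0.0
```

```bash
python3 - <<'E'
from h import *
s=state(); print(s["time_s"],np.round(s["ee_pos"],1),np.round(s["ee_rot"],2))
k=calibration("wrist"); im=grab_frame("wrist"); save("w2",im); t=grab_frame("top")
save("e",np.hstack([cv2.resize(im,(400,300)),cv2.resize(t[110:260,110:310],(400,300))]))
plan([642.3,225,76],80.45)
E
```

```text
5.35 [638.7 222.8 203.6] [-179.33    0.36   80.88]
turn norm [0.    0.    0.015] shift before turn [ 0.0019 -0.0007  0.2693] after turn [ 0.0019 -0.0006  0.2693]
```

View pics/e.png

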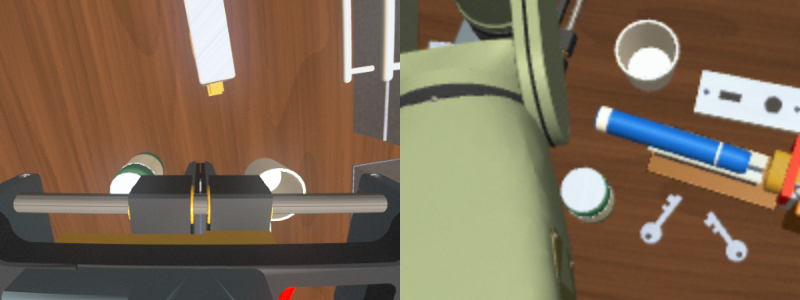

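send_rows([
  [[0,0,0.085],[0,0,0.015]],
  [[0,0,0.085],[0,0,0]],
  [[0,0,0.085],[0,0,0]],
  [[0,0,0],[0,0,0]],
  [[0,0,0],[0,0,0]],
  [[0,0,0],[0,0,0]],
])

```text
time_s: 6.05
ee_pos: [644.9, 225.2, 86.8]
ee_rot: [179.6, -0.2, 80.5]
force: [0.2, 0.8, -0.2]
gripper_width: 0.7
gripper_force: 0.0
```

send_rows([
  [[0,0,0.012],[0,0,0]],
  [[0,0,0],[0,0,0]],
  [[0,0,0],[0,0,0]],
])

```text
time_s: 6.35
ee_pos: [642.4, 224.5, 77.2]
ee_rot: [179.9, -0.0, 80.5]
force: [-0.2, -0.2, 0.1]
gripper_width: 0.4
gripper_force: 0.0
```

```bash
python3 - <<'E'
from h import *
s=state(); print(s["time_s"],np.round(s["ee_pos"],1),np.round(s["ee_rot"],2),s["force"])
plan([642.3,225,76],80.45)
E
```

```text
6.35 [642.4 224.5  77.2] [ 1.7995e+02 -2.0000e-02  8.0470e+01] [-0.21116287 -0.21216895  0.1499094 ]
turn norm [ 0.002 -0.001  0.001] shift before turn [ 0.001  -0.0003  0.0024] after turn [ 0.001  -0.0003  0.0024]
```

send_rows([
  [[-0.02,0,0],[0,0,0]],
  [[-0.02,0,0],[0,0,0]],
  [[-0.01,0,0],[0,0,0]],
  [[-0.01,0,0],[0,0,0]],
  [[-0.01,0,0],[0,0,0]],
  [[-0.01,0,0],[0,0,0]],
  [[-0.01,0,0],[0,0,0]],
  [[-0.01,0,0],[0,0,0]],
  [[0,0,0],[0,0,0]],
])

```text
time_s: 7.25
ee_pos: [633.8, 174.2, 76.4]
ee_rot: [180.0, 0.0, 80.5]
force: [-0.1, -0.1, 0.5]
gripper_width: 0.9
gripper_force: 0.0
```

send_rows([
  [[-0.01,0,0],[0,0,0]],
  [[-0.01,0,0],[0,0,0]],
  [[-0.01,0,0],[0,0,0]],
  [[0,0,0],[0,0,0]],
])

```text
time_s: 7.65
ee_pos: [631.2, 159.3, 76.4]
ee_rot: [-180.0, 0.0, 80.4]
force: [-0.5, -0.2, 0.0]
gripper_width: 0.6
gripper_force: 0.0
```

```bash
python3 - <<'E'
from h import *
im=grab_frame("side")[100:250,190:340]; save("f",cv2.resize(im,(600,600),interpolation=cv2.INTER_CUBIC))
E
```

```text
(no output)
```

View pics/f.png

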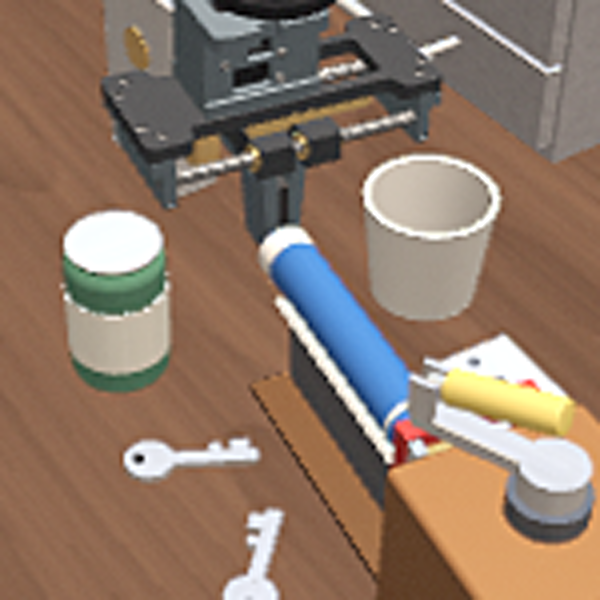

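send_rows([
  [[-0.01,0,0],[0,0,0]],
  [[-0.01,0,0],[0,0,0]],
  [[-0.01,0,0],[0,0,0]],
  [[0,0,0],[0,0,0]],
])

```text
time_s: 8.1
ee_pos: [629.1, 145.9, 76.6]
ee_rot: [180.0, -0.1, 80.4]
force: [1.2, 3.5, -0.9]
gripper_width: 1.1
gripper_force: 2.0
```

send_rows([
  [[-0.008,0,0],[0,0,0]],
  [[-0.008,0,0],[0,0,0]],
  [[0,0,0],[0,0,0]],
])

```text
time_s: 8.4
ee_pos: [627.6, 137.5, 76.5]
ee_rot: [180.0, 0.0, 80.5]
force: [0.6, 1.7, -0.1]
gripper_width: 0.4
gripper_force: 0.7
```

send_rows([
  [[-0.008,0,0],[0,0,0]],
  [[-0.008,0,0],[0,0,0]],
  [[0,0,0],[0,0,0]],
])

```text
time_s: 8.7
ee_pos: [627.2, 132.6, 76.9]
ee_rot: [179.9, -0.4, 80.4]
force: [1.1, 10.7, -0.4]
gripper_width: 0.4
gripper_force: 5.9
```

send_rows([
  [[-0.006,0,0],[0,0,0]],
  [[-0.006,0,0],[0,0,0]],
  [[0,0,0],[0,0,0]],
])

```text
time_s: 9.0
ee_pos: [628.1, 132.3, 78.0]
ee_rot: [179.7, -1.0, 80.3]
force: [3.1, 27.2, -1.2]
gripper_width: 0.2
gripper_force: 13.6
```

send_rows([
  [[-0.006,0,0],[0,0,0]],
  [[-0.006,0,0],[0,0,0]],
  [[0,0,0],[0,0,0]],
])

```text
time_s: 9.3
ee_pos: [629.1, 132.0, 79.1]
ee_rot: [179.5, -1.6, 80.1]
force: [6.3, 41.8, -0.2]
gripper_width: 0.2
gripper_force: 21.4
```

send_rows([
  [[0.03,0,0],[0,0,0]],
  [[0.05,0,0],[0,0,0]],
  [[0.04,0,-0.02],[0,0,0]],
  [[0,0,-0.08],[0,0,0]],
  [[0,0,-0.09],[0,0,0]],
  [[0,0,-0.09],[0,0,0]],
  [[0,0,-0.09],[0,0,0]],
  [[0,0,-0.09],[0,0,0]],
  [[0,0,0],[0,0,0]],
  [[0,0,0],[0,0,0]],
])

```text
time_s: 10.3
ee_pos: [634.2, 176.2, 307.4]
ee_rot: [179.9, 0.0, 80.4]
force: [-0.3, -0.3, -1.5]
gripper_width: 0.6
gripper_force: 0.0
```

```bash
python3 - <<'E'
from h import *
import pickle
s=state(); print(s["time_s"],np.round(s["ee_pos"],1))
k=calibration("wrist"); w=grab_frame("wrist"); t=grab_frame("top"); sd=grab_frame("side"); save("w3",w);save("t3",t);save("s3",sd); pickle.dump(k,open("w3.pkl","wb"))
for n,kk,im in(("top",calibration("top"),t),("side",calibration("side"),sd)):
    m=cv2.inRange(cv2.cvtColor(im,cv2.COLOR_RGB2HSV),(100,150,60),(125,255,255)); 
    m[:140]=0;m[230:]=0;m[:, :200]=0; m[:,310:]=0
    ys,xs=np.nonzero(m); P=atz(kk,np.c_[xs,ys],75)[:,:2]; c=P.mean(0); d=np.linalg.svd(P-c)[2][0]; d*=-np.sign(d[1]); q=(P-c)@d
    print(n,len(xs),c+d*q.min(),c+d*q.max(),np.degrees(np.arctan2(*d[::-1])))
g=lambda im,x,y,w,h:cv2.resize(im[y:y+h,x:x+w],(400,400),interpolation=cv2.INTER_CUBIC)
save("g",np.hstack([g(t,190,130,180,120),g(sd,240,130,120,120)]))
E
```

```text
10.3 [634.2 176.2 307.4]
top 670 [624.26963845 117.269141  ] [598.21161251 -40.08253915] -99.40305650037494
side 445 [625.71509418 115.13778331] [594.84370785 -18.76228379] -102.98298524650373
```

View pics/g.png

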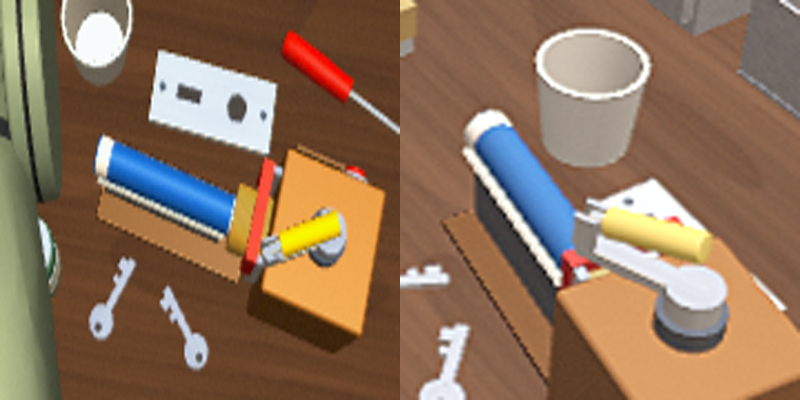

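send_rows([
  [[-0.0878,0,-0.006],[0,0,0]],
  [[-0.0878,0,-0.006],[0,0,0]],
  [[-0.0878,0,-0.006],[0,0,0]],
  [[-0.0878,0,-0.006],[0,0,0]],
  [[-0.0878,0,-0.006],[0,0,0]],
  [[-0.0878,0,-0.006],[0,0,0]],
  [[-0.0878,0,-0.006],[0,0,0]],
  [[-0.0878,0,-0.006],[0,0,0]],
  [[0,0,0],[0,0,0]],
  [[0,0,0],[0,0,0]],
], grip=0.5)

```text
time_s: 11.45
ee_pos: [575.3, -170.1, 328.8]
ee_rot: [-179.8, -0.0, 80.3]
force: [-0.3, 0.7, 0.7]
gripper_width: 45.6
gripper_force: 0.0
```

```bash
python3 - <<'E'
from h import *
import pickle
s=state(); print(s["time_s"],np.round(s["ee_pos"],1),s["gripper_width"])
k=calibration("wrist"); w=grab_frame("wrist"); save("w4",w); pickle.dump(k,open("w4.pkl","wb"))
for n,kk,im in(("w",k,w),("top",calibration("top"),cv2.imread("pics/t3.png")[:,:,::-1]),("side",calibration("side"),cv2.imread("pics/s3.png")[:,:,::-1])):
    m=cv2.inRange(cv2.cvtColor(np.ascontiguousarray(im),cv2.COLOR_RGB2HSV),(22,110,120),(34,255,255))
    nn,lab,stt,ce=cv2.connectedComponentsWithStats(m)
    for i in np.argsort(-stt[1:,4])[:3]+1:
        cn=np.argwhere(lab==i)[:,::-1].astype(np.float32); r=cv2.minAreaRect(cn); print(n,stt[i].tolist(),ce[i].round(1),cv2.boxPoints(r).round(1).tolist())
E
```

```text
11.45 [ 575.3 -170.1  328.8] 45.55008791141576
w [250, 105, 49, 82, 2707] [280.4 142.5] [[250.0, 105.0], [298.0, 105.0], [298.0, 186.0], [250.0, 186.0]]
w [224, 104, 41, 55, 944] [243.5 130.4] [[221.8000030517578, 109.9000015258789], [237.39999389648438, 100.80000305175781], [266.20001220703125, 150.1999969482422], [250.60000610351562, 159.3000030517578]]
w [243, 72, 31, 11, 327] [258.4  77.1] [[243.0, 72.0], [273.0, 72.0], [273.0, 82.0], [243.0, 82.0]]
top [316, 193, 27, 14, 208] [329.2 199.5] [[315.29998779296875, 199.1999969482422], [341.0, 192.3000030517578], [343.0, 199.89999389648438], [317.29998779296875, 206.6999969482422]]
top [297, 187, 8, 6, 31] [300.4 189.4] [[297.0, 187.0], [304.0, 187.0], [304.0, 192.0], [297.0, 192.0]]
top [295, 194, 7, 7, 29] [298.3 196.7] [[294.1000061035156, 196.5], [296.29998779296875, 192.8000030517578], [302.8999938964844, 196.8000030517578], [300.70001220703125, 200.39999389648438]]
side [301, 195, 32, 14, 183] [316.7 201.5] [[299.79998779296875, 202.8000030517578], [301.29998779296875, 194.5], [332.8999938964844, 200.1999969482422], [331.3999938964844, 208.39999389648438]]
side [314, 195, 6, 2, 6] [316.5 195.5] [[314.0, 195.0], [314.20001220703125, 194.39999389648438], [319.0, 196.0], [318.79998779296875, 196.60000610351562]]
side [302, 193, 5, 1, 5] [304. 193.] [[306.0, 193.0], [306.0, 193.0], [302.0, 193.0], [302.0, 193.0]]
```

View pics/w4.png

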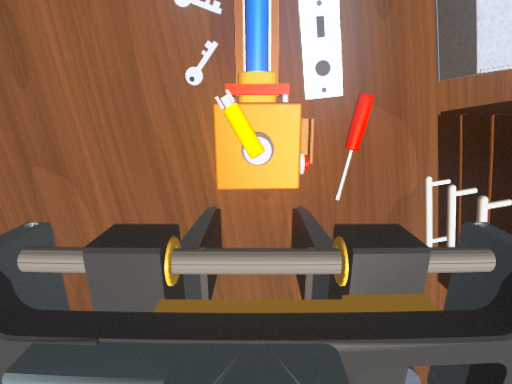

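```bash
python3 - <<'E'
from h import *
import pickle
w=pickle.load(open("w4.pkl","rb")); t=calibration("top"); s=calibration("side")
T={"tip":[(258.4,154.8),(342,196.1),(332.2,204.3)],"base":[(229.6,105.3),(316.3,203),(300.6,198.7)]}
for n,(a,b,c) in T.items():
    print(n,"all",tri([(w,a),(t,b),(s,c)]).round(1),"w+top",tri([(w,a),(t,b)]).round(1),"w+side",tri([(w,a),(s,c)]).round(1))
    for z in(176,185): print(atz(w,a,z)[0,:2].round(1),atz(t,b,z)[0,:2].round(1),atz(s,c,z)[0,:2].round(1))
print("hub w",atz(w,(258,149),161),"hinge w",atz(w,(224.5,99.5),178))
print("housing corners w",atz(w,[(214.5,103.5),(301,103.5),(299.5,189),(216,189)],130)[:,:2].round(1).tolist())
E
```

```text
tip all [ 583.2 -137.6  190.9] w+top [ 583.4 -137.8  190. ] w+side [ 583.3 -137.4  190.7]
[ 583.2 -139.5] [ 586.6 -140.9] [ 594.7 -127.3]
[ 583.3 -138.3] [ 584.5 -139. ] [ 587.6 -133.4]
base all [561.3 -83.9 173.7] w+top [562.  -84.1 183.6] w+side [560.9 -82.  171. ]
[561.9 -82.9] [563. -86.] [556.8 -85. ]
[562.7 -83.3] [561.1 -84.7] [550.5 -91.9]
hub w [[ 583.58322933 -134.81816899  161.        ]] hinge w [[557.97723222 -76.34359399 178.        ]]
housing corners w [[540.4, -75.3], [643.5, -92.8], [627.8, -198.3], [520.6, -180.2]]
```

```bash
python3 - <<'E'
from h import *
plan([577.2,-120.3,230],113.3)
E
```

```text
turn norm [-0.005 -0.003 -1.147] shift before turn [ 0.0965 -0.0125  0.1981] after turn [0.0883 0.0415 0.198 ]
```

send_rows([
  [[0,0,0],[0,0,-0.287]],
  [[0,0,0],[0,0,-0.287]],
  [[0,0,0],[0,0,-0.287]],
  [[0,0,0],[0,0,-0.287]],
  [[0.0441,0.0207,0.05],[0,0,0]],
  [[0.0441,0.0207,0.05],[0,0,0]],
  [[0,0,0.05],[0,0,0]],
  [[0,0,0.048],[0,0,0]],
  [[0,0,0],[0,0,0]],
  [[0,0,0],[0,0,0]],
])

```text
time_s: 12.5
ee_pos: [577.7, -119.5, 231.4]
ee_rot: [-180.0, -0.0, 113.5]
force: [-0.2, 0.3, 0.9]
gripper_width: 45.4
gripper_force: 0.0
```

```bash
python3 - <<'E'
from h import *
s=state(); print(s["time_s"],np.round(s["ee_pos"],1),np.round(s["ee_rot"],1),s["gripper_width"])
plan([577.2,-120.3,181],113.3)
k=calibration("wrist"); w=grab_frame("wrist"); save("w5",w)
print(proj(k,[[583.3,-137.8,188],[561.7,-83.5,178],[577.2,-120.3,186],[557.8,-75.3,176]]).round())
E
```

```text
12.5 [ 577.7 -119.5  231.4] [-180.    -0.   113.5] 45.43053142022791
turn norm [-0.001 -0.001  0.005] shift before turn [-0.0012 -0.0016  0.1008] after turn [-0.0011 -0.0016  0.1008]
[[253. 239.]
 [255. 161.]
 [255. 216.]
 [255. 149.]]
```

View pics/w5.png

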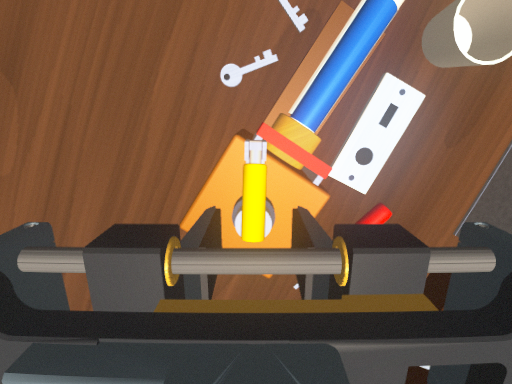

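send_rows([
  [[0,0,0.05],[0,0,0]],
  [[0,0,0.035],[0,0,0]],
  [[0,0,0.015],[0,0,0]],
  [[0,0,0],[0,0,0]],
  [[0,0,0],[0,0,0]],
])

```text
time_s: 13.05
ee_pos: [578.4, -120.8, 182.8]
ee_rot: [179.9, 0.1, 113.4]
force: [0.4, -0.3, -0.3]
gripper_width: 45.5
gripper_force: 0.0
```

send_rows([
  [[0,0,0],[0,0,0]],
  [[0,0,0],[0,0,0]],
  [[0,0,0],[0,0,0]],
  [[0,0,0],[0,0,0]],
  [[0,0,0],[0,0,0]],
], grip=1, grip_force=8)

```text
time_s: 13.55
ee_pos: [576.2, -121.4, 181.4]
ee_rot: [-179.8, 0.0, 113.3]
force: [-3.8, -3.1, 1.0]
gripper_width: 18.4
gripper_force: 7.9
```

send_rows([
  [[0.0036,0,-0.0132],[0,0,0]],
  [[0.0054,0,-0.0126],[0,0,0]],
  [[0.0071,0,-0.0117],[0,0,0]],
  [[0.0086,0,-0.0107],[0,0,0]],
  [[0.01,0,-0.0094],[0,0,0]],
  [[0,0,0],[0,0,0]],
])

```text
time_s: 14.15
ee_pos: [569.4, -104.7, 210.8]
ee_rot: [-179.9, -0.0, 113.4]
force: [-4.8, -3.6, 1.5]
gripper_width: 17.9
gripper_force: 8.0
```

send_rows([
  [[0.0111,0,-0.0079],[0,0,0]],
  [[0.0122,0,-0.0063],[0,0,0]],
  [[0.0129,0,-0.0046],[0,0,0]],
  [[0.0134,0,-0.0028],[0,0,0]],
  [[0.0137,0,-0.001],[0,0,0]],
  [[0,0,0],[0,0,0]],
  [[0,0,0],[0,0,0]],
])

```text
time_s: 14.85
ee_pos: [558.5, -75.1, 222.7]
ee_rot: [179.9, 0.0, 113.4]
force: [-1.8, -1.0, 6.6]
gripper_width: 17.7
gripper_force: 8.0
```

```bash
python3 - <<'E'
from h import *
s=state(); print(s["time_s"],np.round(s["ee_pos"],1),np.round(s["force"],1),np.round(s["torque"],2))
t=grab_frame("top"); sd=grab_frame("side"); save("t6",t); save("s6",sd)
for n,im in(("top",t),("side",sd)):
    k=calibration(n)
    m=cv2.inRange(cv2.cvtColor(im,cv2.COLOR_RGB2HSV),(22,110,120),(34,255,255)); m[:150]=0;m[240:]=0;m[:,:290]=0;m[:,360:]=0
    nn,lab,stt,ce=cv2.connectedComponentsWithStats(m)
    for i in np.argsort(-stt[1:,4])[:3]+1: print(n,stt[i].tolist(),ce[i].round(1))
    print(proj(k,[[557.8,-75.3,186],[557.8,-75.3,244],[583.5,-135,190]]).round(1).tolist())
E
```

```text
14.85 [558.5 -75.1 222.7] [-1.8 -1.   6.6] [-0.27  0.25 -0.08]
top [311, 213, 3, 1, 3] [312. 213.]
[[311.9, 203.8], [316.2, 198.7], [340.7, 195.8]]
side [295, 187, 9, 7, 40] [298.6 190.5]
side [307, 166, 5, 7, 14] [308.9 168.7]
side [306, 174, 3, 9, 14] [307.1 177.4]
[[298.1, 191.3], [300.7, 166.4], [331.4, 203.7]]
```

send_rows([
  [[-0.0005,-0.0119,0],[0,0,-0.157]],
  [[-0.0007,-0.0119,0],[0,0,-0.157]],
  [[-0.0009,-0.0118,0],[0,0,-0.157]],
  [[-0.001,-0.0118,0],[0,0,-0.157]],
  [[-0.0012,-0.0118,0],[0,0,-0.157]],
], grip_force=15)

```text
time_s: 15.45
ee_pos: [536.0, -90.6, 222.6]
ee_rot: [179.6, -0.0, 136.0]
force: [0.7, 3.8, 4.8]
gripper_width: 17.5
gripper_force: 15.0
```

send_rows([
  [[-0.0013,-0.0118,0],[0,0,-0.157]],
  [[-0.0015,-0.0118,0],[0,0,-0.157]],
  [[-0.0016,-0.0118,0],[0,0,-0.157]],
  [[-0.0018,-0.0117,0],[0,0,-0.157]],
  [[-0.0019,-0.0117,0],[0,0,-0.157]],
  [[0,0,0],[0,0,0]],
])

```text
time_s: 16.05
ee_pos: [521.8, -118.0, 222.1]
ee_rot: [179.8, 0.1, 158.3]
force: [0.5, 4.0, 4.9]
gripper_width: 17.3
gripper_force: 15.0
```

send_rows([
  [[-0.0021,-0.0117,0],[0,0,-0.157]],
  [[-0.0022,-0.0117,0],[0,0,-0.157]],
  [[-0.0024,-0.0116,0],[0,0,-0.157]],
  [[-0.0025,-0.0116,0],[0,0,-0.157]],
  [[-0.0027,-0.0116,0],[0,0,-0.157]],
  [[-0.0028,-0.0115,0],[0,0,-0.157]],
  [[-0.003,-0.0115,0],[0,0,-0.157]],
  [[0,0,0],[0,0,0]],
])

```text
time_s: 16.85
ee_pos: [524.5, -158.9, 221.8]
ee_rot: [179.9, 0.1, -170.2]
force: [-1.7, 4.6, 4.3]
gripper_width: 17.8
gripper_force: 15.1
```

send_rows([
  [[-0.0031,-0.0115,0],[0,0,-0.157]],
  [[-0.0033,-0.0114,0],[0,0,-0.157]],
  [[0,0,0],[0,0,0]],
  [[0,0,0],[0,0,0]],
])

```text
time_s: 17.25
ee_pos: [529.8, -169.4, 221.7]
ee_rot: [179.9, 0.1, -161.3]
force: [-1.0, 5.3, 3.3]
gripper_width: 18.7
gripper_force: 15.0
```

send_rows([
  [[-0.0023,-0.0077,0],[0,0,0]],
  [[0,0,0],[0,0,0]],
  [[0,0,0],[0,0,0]],
])

```text
time_s: 17.55
ee_pos: [531.5, -172.6, 221.7]
ee_rot: [179.9, -0.0, -161.3]
force: [-2.9, 6.1, 4.1]
gripper_width: 19.0
gripper_force: 15.1
```

send_rows([
  [[-0.0027,-0.0075,0],[0,0,0]],
  [[0,0,0],[0,0,0]],
  [[0,0,0],[0,0,0]],
])

```text
time_s: 17.85
ee_pos: [531.8, -173.1, 221.5]
ee_rot: [179.5, -0.2, -161.3]
force: [-8.4, 11.9, 8.6]
gripper_width: 18.6
gripper_force: 15.1
```

send_rows([
  [[0.0015,0.0045,0],[0,0,0]],
  [[0,0,0],[0,0,0]],
  [[0,0,0],[0,0,0]],
  [[0,0,0],[0,0,0]],
  [[0,0,0],[0,0,0]],
], grip=0.5)

```text
time_s: 18.35
ee_pos: [532.9, -175.4, 221.3]
ee_rot: [-180.0, -0.0, -161.2]
force: [-0.2, 0.4, -0.6]
gripper_width: 45.9
gripper_force: 0.0
```

send_rows([
  [[0,0,-0.02],[0,0,0]],
  [[0,0,-0.04],[0,0,0]],
  [[0,0,-0.06],[0,0,0]],
  [[0,0,-0.06],[0,0,0]],
  [[0,0,-0.06],[0,0,0]],
  [[0,0,0],[0,0,0]],
  [[0,0,0],[0,0,0]],
])

```text
time_s: 19.05
ee_pos: [532.9, -175.2, 342.3]
ee_rot: [-179.9, 0.1, -161.2]
force: [-0.2, 0.9, 0.0]
gripper_width: 45.8
gripper_force: 0.0
```

```bash
python3 - <<'E'
from h import *
s=state(); print(s["time_s"],np.round(s["ee_pos"],1),np.round(s["force"],1),s["gripper_width"])
t=grab_frame("top"); sd=grab_frame("side"); V={}
for n,im in(("top",t),("side",sd)):
    k=calibration(n)
    m=cv2.inRange(cv2.cvtColor(im,cv2.COLOR_RGB2HSV),(22,110,120),(34,255,255)); m[:150]=0;m[240:]=0;m[:,:290]=0;m[:,360:]=0
    nn,lab,stt,ce=cv2.connectedComponentsWithStats(m)
    for i in np.argsort(-stt[1:,4])[:3]+1: print(n,stt[i].tolist(),ce[i].round(1))
    print(proj(k,[[531.5,-175,186],[531.5,-175,244],[583.5,-135,161]]).round(1).tolist())
    b=cv2.inRange(cv2.cvtColor(im,cv2.COLOR_RGB2HSV),(100,150,60),(125,255,255)); b[:140]=0;b[230:]=0;b[:, :200]=0;b[:,310:]=0
    ys,xs=np.nonzero(b); P=atz(k,np.c_[xs,ys],75)[:,:2]; print("tube tail y",P[:,1].max())
    for l in("lock_body","parts_cup","token_tin"):
        for r in trace(n,l)[:1]: print(l,round(r["p"],2),r["bbox"])
E
```

```text
19.05 [ 532.9 -175.2  342.3] [-0.2  0.9  0. ] 45.78506064272479
top [295, 186, 10, 16, 93] [299.1 193.1]
top [307, 190, 6, 15, 27] [309.3 197.4]
[[356.5, 222.1], [364.3, 218.3], [337.8, 198.4]]
tube tail y 116.97117348288702
lock_body 0.66 [120.8, 129.0, 53.4, 33.6]
parts_cup 0.81 [219.4, 121.7, 28.9, 34.3]
token_tin 0.9 [190.2, 193.4, 27.9, 29.0]
side [319, 202, 16, 33, 306] [326.1 219. ]
side [296, 207, 2, 2, 2] [296.5 207.5]
side [299, 206, 1, 1, 1] [299. 206.]
[[323.6, 232.7], [328.2, 207.5], [329.3, 215.3]]
tube tail y 114.27233914329241
lock_body 0.85 [211.4, 85.3, 34.9, 63.9]
parts_cup 0.95 [282.4, 139.8, 27.7, 40.1]
token_tin 0.81 [206.5, 153.5, 24.0, 41.7]
```

```bash
python3 -c "
from workcell import *
print(job_done())"
```

```text
the job is handed in; nothing more can be done
None
```

The job is handed in, with no verdict returned. The tube was pushed until it stopped rigidly with its ring at the collet mouth. The handle was then unfolded upright and the crank turned to its stop at about 2.4 rad. The gripper is open and clear, and the lock body, cup and tin show no shift beyond detector noise (the keys, faceplate and screwdriver were not re-measured).

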